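Line up the disc-cutter punches by thickness

ROBOT

A 7-joint arm with a two-finger parallel gripper is mounted at the origin on the work surface. World frame = base frame: x ahead of the robot, y to its left, z up, the work surface at z = 0. Lengths are in m, angles in rad, forces in N, time in s.
With the tool pointing down it reaches from about 0.425 to 1.025 m from the base axis. Payload 9.4 kg.
Tool frame: the origin (TCP) lies at the centre of the arm's flange, where the gripper is bolted on; the fingertips stand 173 mm ahead of it and the grasp point (between the pads) lies 155 mm ahead of it; z points along the fingers, y is the line along which they close (so a half turn about z gives the same grasp; the last joint's range is limited). The gripper opens to 85 mm and grips with 20 to 120 N. Pads are 22 mm wide; open, the fingers measure 114 mm over their backs; the gripper's body (76 mm by 85 mm) begins 54 mm behind the grasp point. The pads swing forward as they close: fully open they stand 13 mm farther back than shut.
Start: joints at [1.1, 0.599, -0.003, 1.599, 0.002, 0.943, -0.08], TCP at [0.278, -0.67, 0.405] pointing down, gripper open.
Joint ranges: [-2.57, 2.57], [-0.35, 1.97], [-1.29, 1.29], [0.11, 2.56], [-1.05, 4.19], [0.11, 1.86], [-2.63, 2.63]. Speed limits (rad/s): [2.22, 2.22, 3.01, 3.01, 3.14, 3.14, 3.14].

INTERFACE

Orientations are given as a unit quaternion [x, y, z, w].
In Python, from cell import robot gives the robot as it stands. Calls block until the motion is done:
- robot.move_to(position, orientation): joint-space move of the TCP to a pose.
- robot.move_linear(position, frame=None, speed=0.15): straight line of the TCP; frame=None keeps the orientation; speed is the mean speed in m/s.
- robot.movej(angles): joint-space move.
- robot.open_gripper() and robot.clamp(effort=None): open the fingers fully, or close them until they stop; effort is the grip in N (None keeps the last).
- robot.sleep(seconds).
- robot.solve_ik(position, orientation): joint angles nearest the present ones, or None.
- robot.read_camera(name): name is "scene" or "top"; returns (picture, depth): 420x560x3 uint8, red, green, blue; 420x560 float32, m along the optical axis (not along the pixel's ray), 0 where there is no reading.
- robot.camera_info(name): a dict with "camera_matrix" (3x3 intrinsics, pixels), "D" ([k1, k2, p1, p2, k3] as OpenCV has them; the pictures are not rectified), "xyz" and "rotation" of the camera in the world. Camera axes: x right, y up, looking along -z (the intrinsics and any distortion apply to the point x, -y, -z); pixel columns grow to the right and rows downward; lengths in m; the calibration is good to about 2 mm. A picture is of the moment at which its call begins. camera_info takes no time and is no camera call.
A pose or a line that the arm cannot do raises robot.IKError and nothing moves.
- robot.close_job(): hands the job in; it is judged then, once.
Readings, each from a call of its own:
- robot.read_time_s(): time.
- robot.read_joint_pos(): joint angles.
- robot.read_dq(): joint speeds.
- robot.read_tau(): joint torques, N m.
- robot.read_position(): TCP position.
- robot.read_orientation(): TCP orientation.
- robot.read_ft_force(): force on the tool from outside, world axes, zero at the start.
- robot.read_wrist_torque(): the same for the moment, N m.
- robot.read_opening(): finger opening in m.
- robot.read_finger_force(): force on a finger pad.
Only numpy, scipy, OpenCV 4.12 (cv2) and the standard library are available. Lean on these libraries where they do the work, as an engineer would, in place of code of your own. Each camera call takes 0.05 s, during which the arm holds its last target. There are 200 camera calls.

TASK

Put the disc-cutter punches in order on their storage board: stand the four steel punches upright on the four round cork pads, one to a pad and centred on it, from the thinnest on the pad next to the steel die block to the thickest on the pad farthest from it. Do not knock over the glass jar of gravers.

Things in the scene. Friction and masses are not known exactly. Their poses are not given: they have to be found in the camera images.
- punch15: disc-cutter punch: plain solid steel cylinder 15 mm thick and 56 mm tall with a 2 mm chamfer round its top, about 0.08 kg (may differ by a fifth), loose, standing upright on the table; the thinnest of the four. Origin: centre of its underside, z up along its axis
- punch25: disc-cutter punch: plain solid steel cylinder 25 mm thick and 56 mm tall with a 2 mm chamfer round its top, about 0.21 kg (may differ by a fifth), loose, standing upright on the table; the second thinnest of the four. Origin: centre of its underside, z up along its axis
- punch36: disc-cutter punch: plain solid steel cylinder 36 mm thick and 56 mm tall with a 2 mm chamfer round its top, about 0.44 kg (may differ by a fifth), loose, standing upright on the table; the second thickest of the four. Origin: centre of its underside, z up along its axis
- punch47: disc-cutter punch: plain solid steel cylinder 47 mm thick and 56 mm tall with a 2 mm chamfer round its top, about 0.76 kg (may differ by a fifth), loose, standing upright on the table; the thickest of the four. Origin: centre of its underside, z up along its axis
- pada: one of four identical round cork pads, 54 mm across, 4 mm thick, fixed in a straight row 75 mm apart (centres) on a dark wooden board (85 x 460 x 8 mm) that lies crosswise in front of the robot; the letters tell nothing of the order in the row. Origin: centre of the underside, 8 mm above the table (pad top at 12 mm); x across the board, y along the row
- padb: one of four identical round cork pads, 54 mm across, 4 mm thick, fixed in a straight row 75 mm apart (centres) on a dark wooden board (85 x 460 x 8 mm) that lies crosswise in front of the robot; the letters tell nothing of the order in the row. Origin: centre of the underside, 8 mm above the table (pad top at 12 mm); x across the board, y along the row
- padc: one of four identical round cork pads, 54 mm across, 4 mm thick, fixed in a straight row 75 mm apart (centres) on a dark wooden board (85 x 460 x 8 mm) that lies crosswise in front of the robot; the letters tell nothing of the order in the row. Origin: centre of the underside, 8 mm above the table (pad top at 12 mm); x across the board, y along the row
- padd: one of four identical round cork pads, 54 mm across, 4 mm thick, fixed in a straight row 75 mm apart (centres) on a dark wooden board (85 x 460 x 8 mm) that lies crosswise in front of the robot; the letters tell nothing of the order in the row. Origin: centre of the underside, 8 mm above the table (pad top at 12 mm); x across the board, y along the row
- die: die block: dark steel block with three round holes, 60 (across the board) x 50 (along the row) x 22 mm high, fixed on the board on the row's line at one end, either end, its centre 82.5 mm from the nearest pad's; top 30 mm above the table. A low round brass-lidded tin, 50 mm across, is at the other end. Origin: centre of the underside; x across the board, y along the row
- jar: open glass jar, 50 mm across, 68 mm tall, with three gravers reaching about 120 mm above the table; loose, stands in a gap between the punches. Origin: centre of its underside, z up. A blue-handled screwdriver and a wooden-handled burnisher (up to 150 mm long, 30 mm high) lie in other gaps between the punches
Things that resemble listed ones, but are neither listed nor needed, are in the scene too. Of the things shaped like the jar, the glass one is meant.

How it is judged:
At the end, for the whole second after the job is handed in: Each punch stands upright (within 0.08 rad), at rest, on a cork pad, its axis within 13 mm of the pad's centre; counted from the die block the pads carry the 15, 25, 36 and 47 mm punch in that order; the jar of gravers stands upright (within 0.3 rad) (angle between jar's own z axis and vertical below 0.3 rad and (horizontal distance between punch15 and pada below 0.013 m or horizontal distance between punch15 and padb below 0.013 m or horizontal distance between punch15 and padc below 0.013 m or horizontal distance between punch15 and padd below 0.013 m) and horizontal distance between punch15 and die between 0.0575 and 0.1075 m and height (world z) of punch15 between 0.008 and 0.016 m and angle between each of punch15, punch25, punch36, punch47's own z axis and vertical below 0.08 rad and linear speed of each of punch15, punch25, punch36, punch47 below 0.02 m/s and angular speed of each of punch15, punch25, punch36, punch47 below 0.2 rad/s and (horizontal distance between punch25 and pada below 0.013 m or horizontal distance between punch25 and padb below 0.013 m or horizontal distance between punch25 and padc below 0.013 m or horizontal distance between punch25 and padd below 0.013 m) and horizontal distance between punch25 and die between 0.1325 and 0.1825 m and height (world z) of punch25 between 0.008 and 0.016 m and (horizontal distance between punch36 and pada below 0.013 m or horizontal distance between punch36 and padb below 0.013 m or horizontal distance between punch36 and padc below 0.013 m or horizontal distance between punch36 and padd below 0.013 m) and horizontal distance between punch36 and die between 0.2075 and 0.2575 m and height (world z) of punch36 between 0.008 and 0.016 m and (horizontal distance between punch47 and pada below 0.013 m or horizontal distance between punch47 and padb below 0.013 m or horizontal distance between punch47 and padc below 0.013 m or horizontal distance between punch47 and padd below 0.013 m) and horizontal distance between punch47 and die between 0.2825 and 0.3325 m and height (world z) of punch47 between 0.008 and 0.016 m); the robot touches nothing.
It fails at once if the glass jar of gravers is knocked over (angle between jar's own z axis and vertical above 0.6 rad).
It also fails if it takes over 125 s, if anything falls off the work surface, if the arm or the gripper's body presses on something with over 40 N, if the wrist force passes 120 N, or if a joint passes its speed limit or range.

## Working session

There is one attempt and no reset: what is moved stays moved. The work goes in short steps, each a Python script; the robot and the scene stay as the last script left them, time stands still between calls to the robot, and variables do not carry over. Pictures are saved under pics/ and viewed, at most 14 in all, crops included, and the job is handed in when it is done.

```bash
mkdir -p pics; ls
python3 - <<'E'
from cell import robot
import cv2,numpy as np
for n in ("top","scene"):
    p,d=robot.read_camera(n); i=robot.camera_info(n)
    cv2.imwrite(f"pics/{n}0.png",cv2.resize(p[:,:,::-1],(800,600),interpolation=cv2.INTER_CUBIC)); np.savez(f"{n}0.npz",p=p,d=d)
    print(n,i)
print(robot.read_position(),robot.read_orientation(),robot.read_time_s(),robot.read_opening())
E
```

```text
pics
top {'camera_matrix': array([[470.54862367,   0.        , 282.13521059],
       [  0.        , 470.54862367, 201.66951393],
       [  0.        ,   0.        ,   1.        ]]), 'D': array([-0.10670366,  0.        ,  0.        ,  0.        ,  0.        ]), 'xyz': array([0.46634574, 0.01135964, 0.87116002]), 'rotation': array([-0.01617966,  0.02933803,  0.71135627, -0.70203259])}
scene {'camera_matrix': array([[483.61021214,   0.        , 276.1881717 ],
       [  0.        , 483.61021214, 210.2744017 ],
       [  0.        ,   0.        ,   1.        ]]), 'D': array([-0.05625377,  0.        ,  0.        ,  0.        ,  0.        ]), 'xyz': array([0.82457312, 0.4857635 , 0.64080363]), 'rotation': array([0.10838403, 0.3667995 , 0.88862076, 0.25310902])}
[ 0.27811291 -0.66933311  0.40390008] [ 9.80673671e-01  1.95649273e-01 -2.17689407e-04 -6.81985007e-04] 0.1 0.08547822754767169
```

View pics/top0.png

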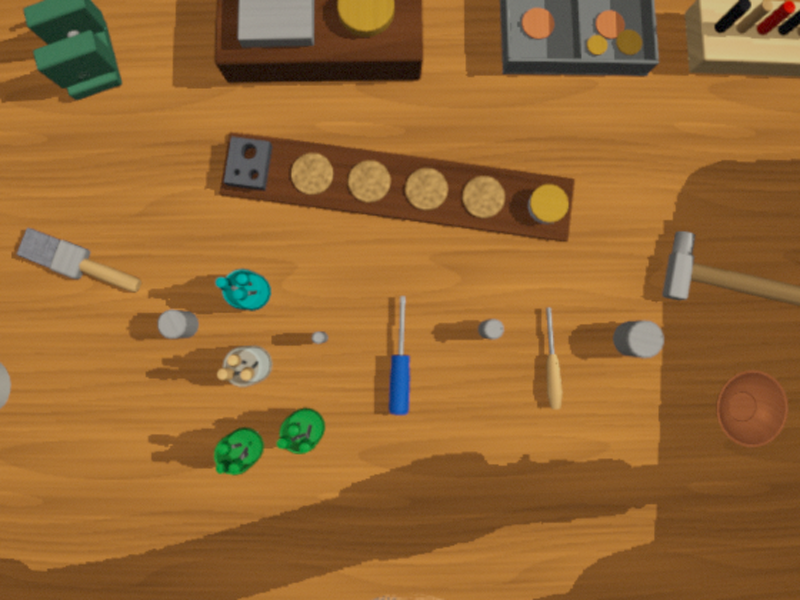

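View pics/scene0.png

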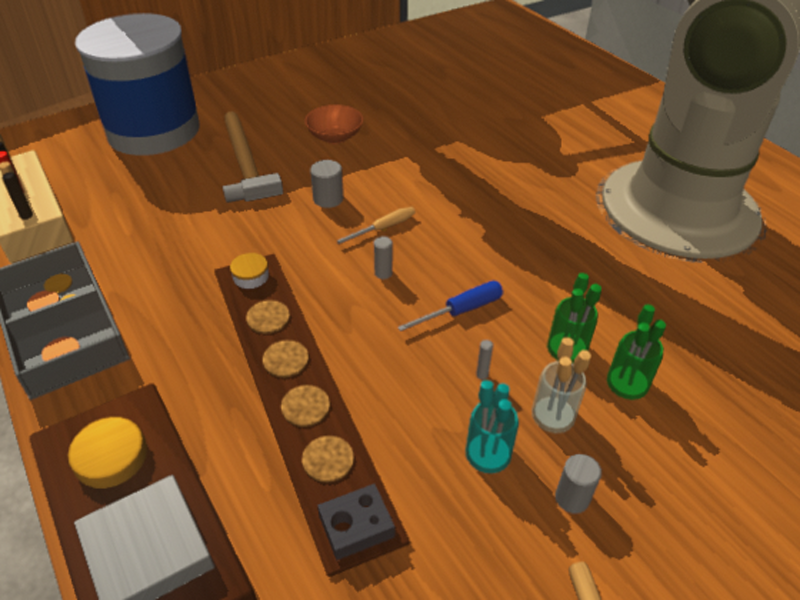

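The top view, in 800x600 pixels:
- **Board:** die block at (248,162), pads at (312,173), (369,181), (427,188) and (484,196), tin at (548,204).
- **Punches:** 36 at (178,324), 15 at (319,338), 25 at (491,328), 47 at (639,339).
- **Jar candidates:** clear glass with wooden-handled gravers at (245,367), teal at (245,290), green at (238,450) and (302,430). The clear one is the glass jar, because the others are coloured.

Next I measure the positions and make an enlarged crop.

```bash
cat > h.py <<'E'
from cell import robot
import cv2,numpy as np
from scipy.spatial.transform import Rotation as R
def cloud(n,d):
    i=robot.camera_info(n); h,w=d.shape
    uv=np.stack(np.meshgrid(np.arange(w),np.arange(h)),-1).reshape(-1,1,2).astype(float)
    q=cv2.undistortPoints(uv,i["camera_matrix"],i["D"]).reshape(h,w,2)
    P=np.stack([q[...,0]*d,-q[...,1]*d,-d],-1)
    return P@R.from_quat(i["rotation"]).as_matrix().T+i["xyz"]
def ray(n,u,v,z):
    i=robot.camera_info(n)
    q=cv2.undistortPoints(np.array([[[u,v]]],float),i["camera_matrix"],i["D"]).ravel()
    r=R.from_quat(i["rotation"]).as_matrix()@[q[0],-q[1],-1]
    return i["xyz"]+r*(z-i["xyz"][2])/r[2]
E
python3 - <<'E'
from h import *
z=np.load("top0.npz"); C=cloud("top",z["d"]); s=.7
names=dict(p36=(178,324,.056),p15=(319,338,.056),p25=(491,328,.056),p47=(639,339,.056),A=(312,173,.012),B=(369,181,.012),Cc=(427,188,.012),D=(484,196,.012),die=(248,162,.03),tin=(548,204,.03),jar=(245,367,.068),teal=(245,290,.068),g1=(238,450,.068),g2=(302,430,.068),table=(450,280,0))
for k,(u,v,h) in names.items():
    u*=s;v*=s; r=ray("top",u,v,h); c=C[int(v),int(u)]
    m=(abs(C[...,2]-h)<.012 if k[0]=='p' else C[...,2]>.02)&(np.hypot(*(C[...,:2]-r[:2]).transpose(2,0,1))<.045)
    Q=C[m]; 
    if len(Q):
        rect=cv2.minEnclosingCircle(Q[:,:2].astype(np.float32))
    else: rect=None
    print(k,r.round(4),c.round(4),rect,len(Q), np.median(Q[:,2]).round(4) if len(Q) else '')
A=[ray("top",names[k][0]*s,names[k][1]*s,.012) for k in ("A","B","Cc","D")]
print([np.linalg.norm(A[i+1]-A[i]) for i in range(3)])
p=z["p"][:,:,::-1]
cv2.imwrite("pics/crop1.png",cv2.resize(p[180:345,85:305],None,fx=3.6,fy=3.6,interpolation=cv2.INTER_CUBIC))
cv2.imwrite("pics/crop2.png",cv2.resize(p[85:260,145:475],None,fx=2.4,fy=2.4,interpolation=cv2.INTER_CUBIC))
E
```

```text
p36 [0.4784 0.2708 0.056 ] [0.4798 0.2712 0.0582] ((0.47874224185943604, 0.2797217071056366), 0.01858319714665413) 355 0.0562
p15 [0.4596 0.0983 0.056 ] [0.4607 0.0988 0.0566] ((0.4608476758003235, 0.10012828558683395), 0.007505551911890507) 60 0.0566
p25 [ 0.4688 -0.1105  0.056 ] [ 0.4699 -0.1091  0.0574] ((0.4681220054626465, -0.11274939775466919), 0.012408963404595852) 154 0.0568
p47 [ 0.4522 -0.2947  0.056 ] [ 0.4527 -0.2933  0.0584] ((0.4517163932323456, -0.30212631821632385), 0.024196604266762733) 561 0.0569
A [0.6729 0.1112 0.012 ] [0.673  0.1119 0.0125] None 0 
B [0.6614 0.0372 0.012 ] [0.6624 0.0377 0.0134] None 0 
Cc [ 0.6514 -0.0379  0.012 ] [ 0.6524 -0.0362  0.0127] None 0 
D [ 0.6403 -0.1119  0.012 ] [ 0.6397 -0.1097  0.0169] None 0 
die [0.6843 0.191  0.03  ] [0.685  0.1921 0.0302] ((0.6854146122932434, 0.19232037663459778), 0.03896293789148331) 850 0.0308
tin [ 0.6258 -0.1914  0.03  ] [0.4663 0.0114 0.8712] ((0.6271047592163086, -0.19232887029647827), 0.025030741468071938) 564 0.0311
jar [0.4262 0.1858 0.068 ] [0.4247 0.2003 0.0057] ((0.4267156422138214, 0.1899164766073227), 0.025238195434212685) 634 0.0683
teal [0.5181 0.1856 0.068 ] [0.5164 0.1807 0.0946] ((0.520953893661499, 0.19085463881492615), 0.02497214265167713) 648 0.0678
g1 [0.3276 0.195  0.068 ] [0.3165 0.2108 0.0035] ((0.32216569781303406, 0.200989231467247), 0.025074008852243423) 682 0.0673
g2 [0.3508 0.1183 0.068 ] [0.3416 0.1275 0.0042] ((0.3462023138999939, 0.12295965105295181), 0.02523285523056984) 623 0.0679
table [ 0.5322 -0.0665  0.    ] [ 0.532  -0.0663  0.0027] None 0 
[np.float64(0.07484866141220715), np.float64(0.07578405878188127), np.float64(0.0748530614860383)]
```

View pics/crop1.png

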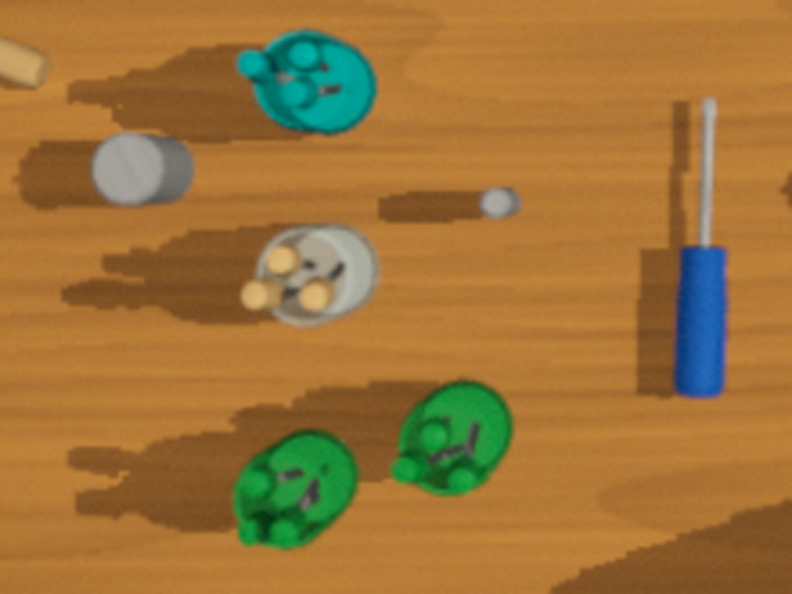

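View pics/crop2.png

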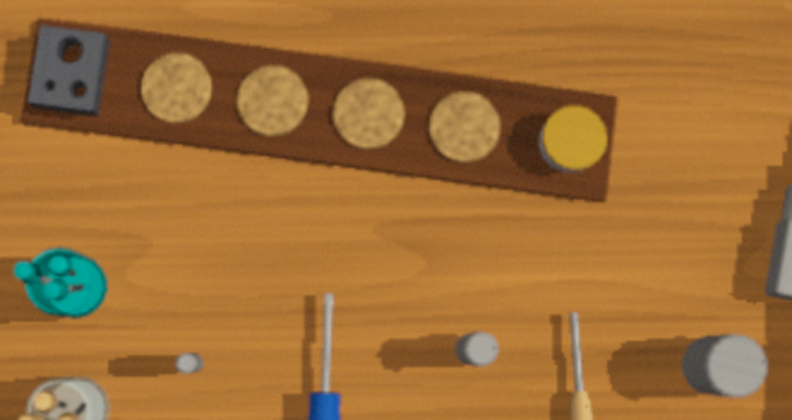

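Crop 1 confirms the clear glass jar with three wooden-handled gravers at (315,272), and teal and green look-alikes. The 36 punch is at (128,169) and the 15 punch at (497,203). Crop 2 shows the die at the left end, so the order of pads from the die is A, B, C, D. The fitted sizes and spacings match the description (about 75 mm spacing, punch radii correct to within 1 mm). Next I check clearance around each grasp, and IK.

```bash
cat >> h.py <<'E'
def down(th):  # tool z down, tool y at angle th in the world plane
    y=np.array([np.cos(th),np.sin(th),0]); z=np.array([0,0,-1.])
    return R.from_matrix(np.stack([np.cross(y,z),y,z],1)).as_quat()
PUNCH=dict(p15=(.4608,.1001,0),p25=(.4681,-.1127,0),p36=(.4787,.2797,0),p47=(.4517,-.3021,.25))
PAD=dict(p15=(.6728,.1110),p25=(.6619,.0368),p36=(.6511,-.0375),p47=(.6402,-.1117))
PTH=-.146; ZG=.032
E
python3 - <<'E'
from h import *
C=cloud("top",np.load("top0.npz")["d"]).reshape(-1,3)
for k,(x,y,th) in PUNCH.items():
    d=C-[x,y,0]; a=d[:,0]*np.cos(th)+d[:,1]*np.sin(th); b=-d[:,0]*np.sin(th)+d[:,1]*np.cos(th)
    f=(abs(a)<.064)&(abs(b)<.02)&(C[:,2]>.012)&(np.hypot(a,b)>.03)
    g=(abs(a)<.055)&(abs(b)<.055)&(C[:,2]>.07)
    print(k,"finger obst",f.sum(),C[f].mean(0) if f.any() else '',"body obst",g.sum(),C[g].mean(0) if g.any() else '')
    for t in (th,th+np.pi):
        print("  pick",t,robot.solve_ik([x,y,ZG+.155],down(t)))
    for t in (PTH,PTH+np.pi):
        print("  place",t,robot.solve_ik([*PAD[k],ZG+.167],down(t)))
E
```

```text
p15 finger obst 0  body obst 0 
  pick 0 [-0.32695408  0.69728968 -0.01071229  2.32444256  0.05745136  0.12008489
 -0.39220463]
  pick 3.141592653589793 [ 0.3656453   0.97701021 -1.10692791  2.28138571  1.32976229  0.86842243
  1.45879641]
  place -0.146 [-0.1202034   0.8006288  -0.20124643  1.82265411  0.27997089  0.54596149
 -0.64825249]
  place 2.995592653589793 [ 0.36657113  1.0807348  -1.10862915  1.78925796  1.12827439  1.06321078
  1.80700206]
p25 finger obst 0  body obst 0 
  pick 0 [ 0.19268265  0.69966535 -0.10756217  2.29777632  0.44189894  0.16236647
 -0.32654257]
  pick 3.141592653589793 [-0.01864034  0.7156996   0.20177689  2.31098276 -0.81620753  0.18148721
 -2.19913407]
  place -0.146 [-0.00447575  0.78680592 -0.21415665  1.86853535  0.30860498  0.51837258
 -0.57299912]
  place 2.995592653589793 [ 0.48368038  1.06765391 -1.10863522  1.83565161  1.13713648  1.04346932
  1.88321322]
p36 finger obst 0  body obst 0 
  pick 0 [-0.60573981  0.72906952 -0.03748856  2.13486666  0.09075735  0.27909593
 -0.72096803]
  pick 3.141592653589793 [ 0.04600055  1.02132107 -1.10862452  2.09352131  1.23938852  0.93948618
  1.33564005]
  place -0.146 [ 0.11339195  0.77933828 -0.22212661  1.89419584  0.32690147  0.50313803
 -0.48065957]
  place 2.995592653589793 [-0.34668911  0.84178288  0.51272056  1.92586314 -0.74256529  0.57172114
 -2.61818188]
p47 finger obst 0  body obst 0 
  pick 0.25 [ 0.6005454   0.72681523 -0.16943143  2.15420198  0.40291703  0.28980108
  0.33561424]
  pick 3.391592653589793 [ 0.32736646  0.74254114  0.235166    2.17194295 -0.58924664  0.28743808
 -1.81945008]
  place -0.146 [ 0.22635442  0.77732747 -0.21873188  1.89991108  0.32395485  0.49850878
 -0.36357238]
  place 2.995592653589793 [-0.21803796  0.83366877  0.48811786  1.9304851  -0.71615331  0.55731454
 -2.52666126]
```

```bash
cat >> h.py <<'E'
def carry(k,hov=.355):
    x,y,th=PUNCH[k]; px,py=PAD[k]; g=ZG+.155
    robot.move_to([x,y,hov],down(th))
    robot.move_linear([x,y,g],speed=.2)
    robot.clamp(70)
    print(k,"open",robot.read_opening(),"F",robot.read_finger_force(),"t",robot.read_time_s())
    robot.move_linear([x,y,hov],speed=.2)
    robot.move_to([px,py,hov],down(PTH))
    print("held",robot.read_opening(),robot.read_ft_force())
    robot.move_linear([px,py,g+.03],speed=.2)
    robot.move_linear([px,py,g+.0125],speed=.05); robot.sleep(.2)
    print("down",robot.read_ft_force(),robot.read_position())
    robot.open_gripper()
    robot.move_linear([px,py,hov],speed=.2)
    print("t",robot.read_time_s())
E
python3 - <<'E'
from h import *
carry("p47")
robot.move_to([.4787,.2797,.355],down(0))
p,d=robot.read_camera("top"); np.savez("top1.npz",p=p,d=d)
cv2.imwrite("pics/top1.png",cv2.resize(p[:,:,::-1],(800,600)))
E
```

```text
p47 open 0.04552846085090933 F 70.47361733391881 t 3.0667
held 0.045662503492264916 [ 0.12047562 -0.63920187 -7.06904797]
down [-1.76725409 -0.60290032  5.96544969] [ 0.64045    -0.11172762  0.20036127]
t 8.0417
```

View pics/top1.png

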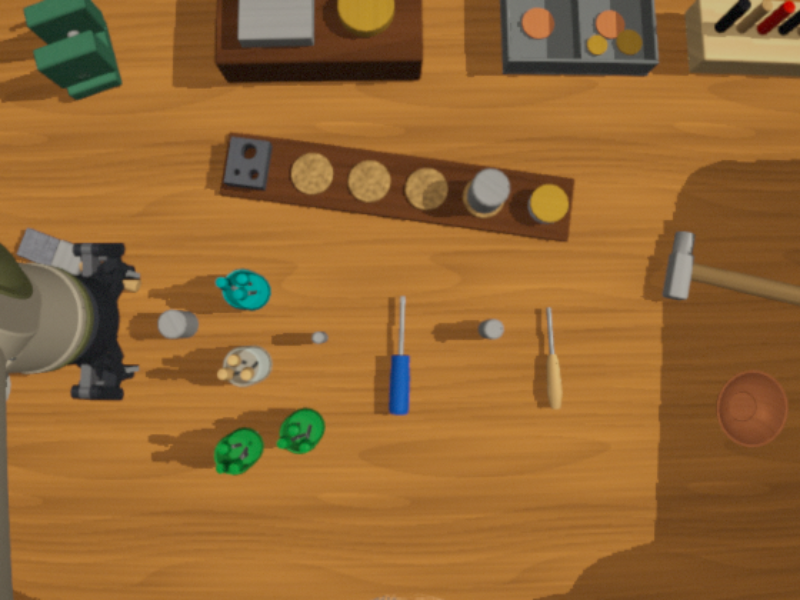

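The 47 punch stands on pad D, with its top at (489,188). Nothing else has moved. I carry on with the 36 punch, measure both, then do the other two.

```bash
cat >> h.py <<'E'
def check(f,keys):
    C=cloud("top",np.load(f)["d"]).reshape(-1,3)
    for k in keys:
        c=np.array(PAD[k]); Q=C[(np.hypot(*(C[:,:2]-c).T)<.04)&(C[:,2]>.058)]
        o,r=cv2.minEnclosingCircle(Q[:,:2].astype(np.float32))
        print(k,"err",(np.array(o)-c).round(4),"r",round(r,4),"z",Q[:,2].min().round(4),Q[:,2].max().round(4))
E
python3 - <<'E'
from h import *
check("top1.npz",["p47"])
carry("p36"); carry("p25"); 
robot.move_to([.4608,.1001,.355],down(0))
p,d=robot.read_camera("top"); np.savez("top2.npz",p=p,d=d)
cv2.imwrite("pics/top2.png",cv2.resize(p[:,:,::-1],(800,600)))
E
```

```text
p47 err [0.0005 0.0004] r 0.0238 z 0.0583 0.073
p36 open 0.03461984701741884 F 68.88082265853882 t 11.4167
held 0.034525890477967884 [ 0.84039065  0.80884543 -4.8871232 ]
down [-0.7623872  -1.86586086  5.03916416] [ 0.65127159 -0.03763319  0.19997368]
t 16.775
p25 open 0.023374609409359336 F 68.10747385025024 t 19.1667
held 0.02354501295589656 [-1.40466445 -1.1758761  -2.18001669]
down [-0.32378103 -1.87871235  4.15450437] [0.66200862 0.03674914 0.19971619]
t 24.2167
```

View pics/top2.png

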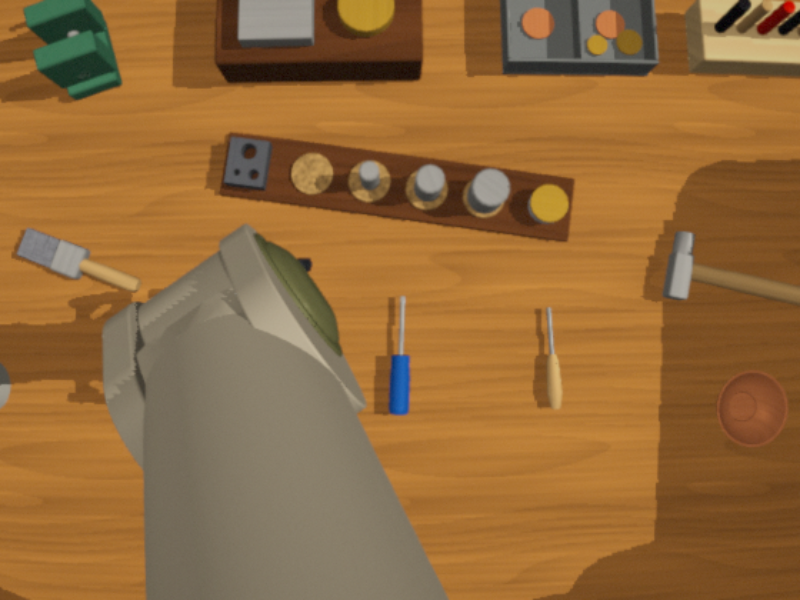

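The 47, 36 and 25 punches stand on pads D, C and B, with tops at (489,188), (430,179) and (370,171). Last is the 15 punch, then I pull the arm clear and check.

Run:
```python
from h import *
carry("p15")
robot.move_to([.278,-.67,.405],[.98067,.19565,0,0])
p,d=robot.read_camera("top"); np.savez("top3.npz",p=p,d=d)
cv2.imwrite("pics/top3.png",cv2.resize(p[:,:,::-1],(800,600)))
check("top3.npz",PAD)
```

```text
p15 open 0.01297638745226657 F 68.02712816745043 t 27.0167
held 0.013554760612646075 [-0.13674902  0.45551776 -1.42746917]
down [0.11803059 0.41651291 2.46734827] [0.67286768 0.1109292  0.19952813]
t 32.025
p15 err [-0.0007  0.0009] r 0.0084 z 0.0584 0.0718
p25 err [ 0.0002 -0.0009] r 0.0125 z 0.0584 0.0718
p36 err [ 0.0009 -0.0006] r 0.0181 z 0.0587 0.0733
p47 err [0.0002 0.0004] r 0.0238 z 0.0583 0.0739
```

View pics/top3.png

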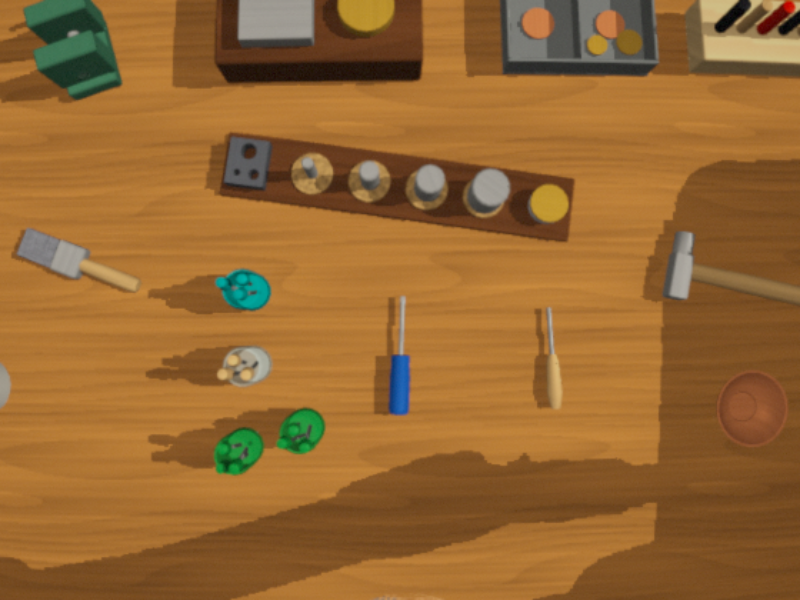

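The four punches stand centred on pads A to D, within about 1 mm, with tops at (309,164), (370,171), (430,179) and (489,188). The jar at (245,367) hasn't moved, and the arm is clear.

```bash
python3 -c "
from cell import robot
print(robot.close_job(),robot.read_time_s())"
```

```text
the job is handed in; nothing more can be done
the job is handed in; nothing more can be done
```

I handed the job in with the 15, 25, 36 and 47 mm punches standing on the pads in that order from the die block, each about 1 mm or less from its pad's centre, and the glass jar upright where it was; the result of the judging was not shown.

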